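# Change the rack on the tube-rack reader and hold it home in the corner

### The arm

A 6-joint arm with a two-finger parallel gripper is mounted at the origin on a cart in front of the work surface, level with it; the furniture and walls round the work are solid. World frame = base frame: x ahead of the robot, y to its left, z up, the work surface at z = 0. Lengths are in m, angles in rad, forces in N, time in s.
With the tool pointing down it reaches from about 0.3 to 0.875 m from the base axis. Payload 6.4 kg.
Tool frame: the origin (TCP) lies at the very end of the fingers, on their centre line; the grasp point (between the pads) lies 19 mm behind it; z points along the fingers, y is the line along which they close (so a half turn about z gives the same grasp; the last joint's range is limited). The gripper opens to 85 mm and grips with 20 to 120 N. Pads are 22 mm wide; open, the fingers measure 114 mm over their backs; the gripper's body (76 mm by 85 mm) begins 54 mm behind the grasp point. The pads swing forward as they close: fully open they stand 13 mm farther back than shut.
Start: joints at [1.128, 0.181, 1.607, -0, 1.354, -0.206], TCP at [0.135, 0.559, 0.231] pointing down, gripper open.
Joint ranges: [-2.99, 2.99], [-0.89, 2.07], [0.3, 2.58], [-1.14, 4.28], [0, 2.63], [-3.12, 3.12]. Speed limits (rad/s): [2.57, 2.57, 3.01, 3.14, 3.14, 3.14].

### API

Orientations are given as a unit quaternion [w, x, y, z].
In Python, from bench import ctrl gives the robot as it stands.
- The arm moves only by the tool jog_arm, never from a script. Its argument "series" is a list that holds one entry, the list of rows, each a list of 7 numbers: the shift along the tool's x, y, z in mm, then the turn, a rotation vector about the tool's x, y, z in rad, then the finger opening in mm, from 0 to 85.4. In form: [[[tx, ty, tz, rx, ry, rz, gripper], ...]]. A call has exactly 10 rows; each row shifts and turns the commanded pose from where the row before left it, along the tool's axes as they then stand; what a row does not reach is not made up. A row lasts 1/10 s, in which the tool goes at most 50 mm and 8.59 degrees, less where a joint would pass 70% of its speed; a pose out of reach is approached as far as the arm can. A call with a gripper value outside its range is refused whole. The fingers move at their own pace and stop on an object; the grip force is fixed at half the most. Time passes only in rows, so rows that do not move let the fingers close, or fill a call up. It gives the time, the measured TCP pose, the force, the opening and the grip force at its end, in the units of the state.
- ctrl.get_obs(): the state, without advancing time (a new reading comes with each control period).
- ctrl.camera(name): name is "side" or "top" or "wrist"; returns a dict with "frame" (480x640x3 uint8, blue, green, red), "z_map" (480x640 float32, m along the optical axis (not along the pixel's ray), 0 where there is no reading), "fx", "fy", "cx", "cy" (pixels), "xyz" and "rotation" of the camera in the world. Camera axes: x right, y down, z forward; pixel columns grow to the right and rows downward; lengths in m; the calibration is good to about 2 mm. A picture is of the moment at which its call begins.
- ctrl.hand_in(): hands the job in; it is judged then, once.
The state is a dict: "time_s": time; "q": joint angles; "dq": joint speeds; "joint_efforts": joint torques, N m; "eef_pos": TCP position; "eef_rot": TCP orientation; "wrist_force": force on the tool from outside, world axes, zero at the start; "torque": the same for the moment, N m; "opening": opening from 0.0 (shut) to 1.0 (fully open); "grasp_force": force on a finger pad.
Only numpy, scipy, OpenCV 4.12 (cv2) and the standard library are available. Lean on these libraries where they do the work, as an engineer would, in place of code of your own. Each camera call takes 0.05 s, during which the arm holds its last target. There are 200 camera calls.

### The job

The reader is done with the yellow-topped tube rack: lift it off the scan glass, stand it flat on the free bench and let go of it. Then put the blue-topped rack flat on the glass with its notched corner in the corner of the two metal fences, and press it home so that it touches both fences and all three spring pins are pushed in flush. The pins would push it out again, so finish while still gripping the blue rack and pressing it into the corner; do not ram it, and leave the other things on the bench alone.

Things in the scene. Friction and masses are not known exactly. Their poses are not given: they have to be found in the camera images.
- reader: tube-rack reader, fixed: low grey housing 166 (x) x 204 (y) x 50 mm, flat dark deck with black scan glass, both at z = 50 mm. Origin: centre of its underside; x points from its front panel to its back (roughly away from the robot), y to its left. Aluminium fences stand 18 mm above the deck along its back and its right (-y) edge; front and left are open.
- fence_back: smooth (racks slide on it and on the glass with friction about 0.25) aluminium fence along the back of the reader, 14 x 158 x 18 mm; its inner face, which looks to the reader's -x, lies at reader x = +52 mm. Origin: centre of its underside
- fence_side: aluminium fence along the right side of the reader, 88 x 14 x 18 mm; its inner face, which looks to the reader's +y, lies at reader y = -74 mm. Origin: centre of its underside
- reader_corner (a point): the point on the deck where the inner faces of the two fences meet (reader x +52, y -74, z +50 mm); axes as the reader's
- reader_home (a point): where the centre of the underside of a rack lies when it is home in the corner (reader x +9, y -10, z +50 mm); axes as the reader's. A push of 12 to 20 N towards each fence takes it home against pins and friction
- pin_back_left (a joint): brass spring pin, 8 mm thick, in the inner face of the back fence at reader y = +34 mm, 10 mm above the deck. Value: metres pushed in; 0 = out, tip standing 5 mm proud of the fence; 0.005 = flush with the fence. Takes 1 N to start and 3.5 N to push flush
- pin_back_right (a joint): the same in the back fence at reader y = -50 mm
- pin_side (a joint): the same in the side fence at reader x = +10 mm, pushed in towards the reader's -y
- rack_yellow: tube rack with clear lid, yellow caps and yellow grip bar; 86 (x) x 128 (y) mm, 0.2 to 0.42 kg. Body to 22 mm, lid top at 32 mm; the grip bar, 14 (x) x 70 (y) mm, runs along the rack's y in the middle, from 32 to 56 mm above the underside. Origin: centre of underside. Starts loose on the glass, 8 to 25 mm clear of the fences, nearly square to the reader
- rack_blue_lid: the same rack with blue tube caps and blue grip bar; same sizes, grip bar and axes. Its corner at (+x, -y) has a square notch 6 x 6 mm. It starts on the bench to the left of the reader, turned up to 0.6 rad
- rack_blue_lid_notch (a point): the notched corner of the blue rack at its underside: where the two outer faces would meet, rack x +43, y -64, z 0 mm. It belongs at reader_corner
- slide_case: closed light-grey slide box, 92 x 125 x 40 mm, at the back on the right; leave alone. The bench before it, 0.2 to 0.3 m to the right of the reader, is free. Origin: centre of its underside
- pens: clear cup of pens and scissors, 116 x 140 mm, 241 mm high, standing fast at the back; leave alone. Origin: centre of its underside
- small_tub: small white tub, 90 x 72 x 50 mm, at the back on the left; leave alone. Origin: centre of its underside

How it is judged:
By the outcome, as a careful person would: the job done as asked, in the order asked, and still so for the second after the job is handed in, while the arm keeps its last pose, push and grip.
It also fails if it takes over 58 s, if anything falls off the work surface, if the arm or the gripper's body presses on something with over 40 N, if the wrist force passes 120 N, or if a joint passes its speed limit or range.

## Working session

There is one attempt and no reset: what is moved stays moved. The work goes in short steps, Python scripts to look and compute and a tool call to move; the robot and the scene stay as the last step left them, time stands still between calls to the robot, and variables do not carry over. Pictures are saved under pics/ and viewed, at most 10 in all, crops included, and the job is handed in when it is done.

Besides the shell and the picture viewer there is one more tool, called after "Call:" as name(argument=value, ...), one argument or row to a line, values as JSON. jog_arm: Moves the arm, as the interface text tells. Its arguments: {"type":"object","properties":{"series":{"type":"array"}},"required":["series"]}

```bash
ls; mkdir -p pics; python3 - <<'E'
from bench import ctrl
import cv2,numpy as np,pickle
o=ctrl.get_obs();print(o)
d={}
for n in("top","side"):
    c=ctrl.camera(n);d[n]=c;cv2.imwrite(f"pics/{n}0.png",c["frame"]);print(n,c["fx"],c["fy"],c["cx"],c["cy"],c["xyz"],np.round(c["rotation"],3))
pickle.dump(d,open("d0.pkl","wb"))
E
```

```text
pics
{'time_s': 0.0, 'q': array([ 1.12768950e+00,  1.81517304e-01,  1.60802297e+00,  3.39422208e-05,
        1.35377673e+00, -2.06315365e-01]), 'dq': array([-0.00144134,  0.00108882,  0.00027407, -0.00091539,  0.00033349,
        0.00131009]), 'joint_efforts': array([-1.77297115e-04, -4.44889605e+01, -3.51323569e+01, -2.34191684e-04,
        9.44267842e-03, -2.09523466e-05]), 'eef_pos': array([0.13462697, 0.55845306, 0.23039026]), 'eef_rot': array([-2.90767681e-04,  1.18122920e-01,  9.92998606e-01, -8.11833035e-04]), 'wrist_force': array([-0.76181211, -0.44930104, -0.1250704 ]), 'torque': array([-0.0523087 , -0.01978556,  0.00770461]), 'grasp_force': 0.0, 'opening': 1.000259563153022}
top 493.1881650815982 493.1881650815982 325.78325298309016 247.89323368274418 [ 0.40834142 -0.02820968  1.06175645] [ 0.046 -0.697  0.714 -0.05 ]
side 519.6107096029582 519.6107096029582 313.5640854545585 251.52975961780834 [ 0.47190334 -1.01142065  0.74880638] [-0.465  0.884 -0.04   0.022]
```

View pics/top0.png

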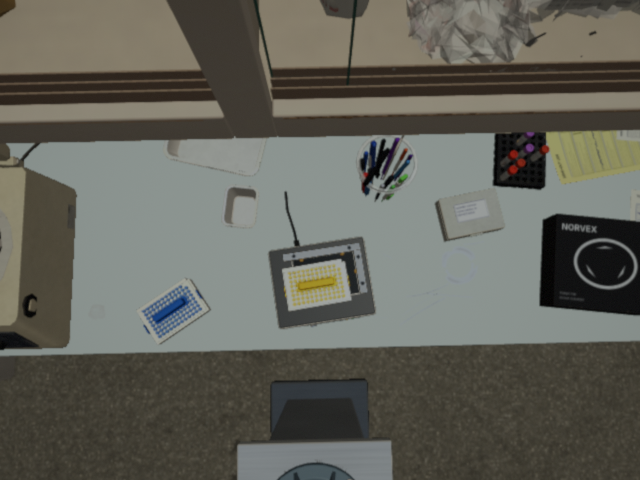

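View pics/side0.png

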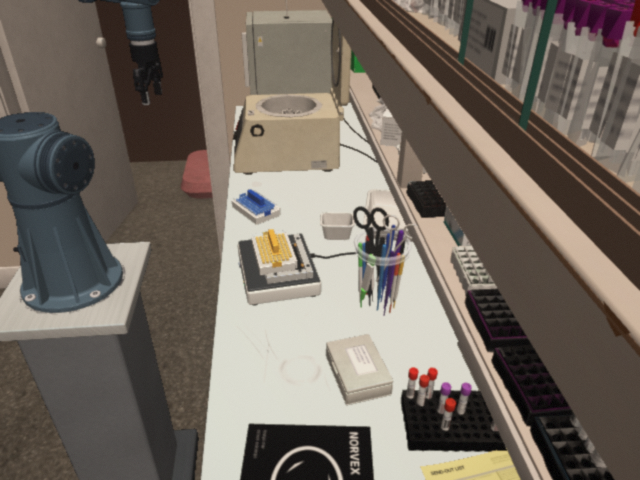

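The top view shows the yellow rack (centre about 317,284) on the reader (about 322,282), and the blue rack at about (172,311). The slide case is at (470,214), with free bench around (430,280). The side view agrees, with the yellow bar near (270,245) and the blue bar near (258,200).

```bash
cat > h.py <<'E'
import numpy as np,cv2,pickle
from scipy.spatial.transform import Rotation as R
def rot(q): return R.from_quat(np.roll(q,-1))
def K(c): return np.array([[c["fx"],0,c["cx"]],[0,c["fy"],c["cy"]],[0,0,1]])
def rays(c,uv):
    uv=np.atleast_2d(uv).astype(float)
    d=np.c_[(uv[:,0]-c["cx"])/c["fx"],(uv[:,1]-c["cy"])/c["fy"],np.ones(len(uv))]
    return rot(c["rotation"]).apply(d)
def plane(c,uv,z):
    d=rays(c,uv);return c["xyz"]+d*((z-c["xyz"][2])/d[:,2])[:,None]
def cloud(c):
    v,u=np.mgrid[:480,:640];d=rays(c,np.c_[u.ravel(),v.ravel()])
    P=c["xyz"]+d*c["z_map"].reshape(-1,1);P[c["z_map"].ravel()==0]=np.nan
    return P.reshape(480,640,3)
def tri(c1,p1,c2,p2):
    a=rays(c1,p1)[0];b=rays(c2,p2)[0];s=np.linalg.lstsq(np.c_[a,-b],c2["xyz"]-c1["xyz"],rcond=None)[0]
    A=c1["xyz"]+a*s[0];B=c2["xyz"]+b*s[1];return (A+B)/2,np.linalg.norm(A-B)
def rect(P):
    (c,s,a)=cv2.minAreaRect((P[:,:2]*1000).astype(np.float32));return np.round(c,1),np.round(s,1),round(a,2)
def big(m):
    n,l,s,_=cv2.connectedComponentsWithStats(m.astype(np.uint8));return l==1+np.argmax(s[1:,4])
def colour(c,k):
    h=cv2.cvtColor(c["frame"],cv2.COLOR_BGR2HSV)
    lo,hi={"y":((18,150,90),(35,255,255)),"b":((100,140,40),(125,255,255))}[k]
    return cv2.inRange(h,lo,hi)>0
E
python3 - <<'E'
from h import *
d=pickle.load(open("d0.pkl","rb"));t,s=d["top"],d["side"]
Pt,Ps=cloud(t),cloud(s)
for k,zz in(("y",.106),("b",.056)):
    cen={}
    for n,c,P in(("top",t,Pt),("side",s,Ps)):
        m=big(colour(c,k)&(abs(P[...,2]-zz)<.008)&(P[...,0]<.75)&(P[...,1]>-.3))
        v,u=np.nonzero(m);Q=P[m];r=cv2.minAreaRect(np.c_[u,v].astype(np.float32))
        cen[n]=r[0];print(k,n,m.sum(),np.round(r[0],1),"zmed",np.median(Q[:,2]).round(4),rect(plane(c,np.c_[u,v],zz)))
    print(k,"tri",tri(t,cen["top"],s,cen["side"]))
# levels from top
for n,P in(("top",Pt),("side",Ps)):
  box=lambda x0,x1,y0,y1,z0,z1:(P[...,0]>x0)&(P[...,0]<x1)&(P[...,1]>y0)&(P[...,1]<y1)&(P[...,2]>z0)&(P[...,2]<z1)
  for nm,b in(("bench",(.25,.6,-.3,-.12,-.02,.02)),("reader",(.25,.52,-.16,.12,.03,.2)),("lidy",(.25,.52,-.16,.12,.076,.09)),("fence",(.25,.52,-.16,.12,.06,.074)),("rackb",(.2,.5,.15,.5,.015,.2)),("case",(.35,.65,-.4,-.2,.02,.06)),("pens",(.45,.75,-.25,0,.08,.3)),("tub",(.4,.6,.1,.25,.02,.08))):
    m=box(*b)
    if m.sum()>20:
        m=big(m) if nm!="fence" else m
        Q=P[m];print(n,nm,m.sum(),"z",np.percentile(Q[:,2],[5,50,95]).round(3),rect(Q))
# shelf underside extent
m=(Pt[...,2]>.25);Q=Pt[m];print("high things min x",np.nanpercentile(Q[:,0],[0,1,5]),np.percentile(Q[:,2],[0,5,50,95]))
E
```

```text
y top 257 [315.6 282.8] zmed 0.1045 (array([471.5, -13.2]), array([14.3, 69.4]), 8.14)
y side 118 [273. 239.] zmed 0.1053 (array([471.9, -24. ]), array([15. , 77.5]), 8.14)
y tri (array([ 0.47209189, -0.01303442,  0.09819375]), np.float64(0.00018679578618462507))
b top 232 [167.4 309.1] zmed 0.0539 (array([428.6, 288.2]), array([14.8, 69. ]), 33.99)
b side 63 [255.9 195.4] zmed 0.0552 (array([430.8, 278. ]), array([13.9, 78. ]), 30.23)
b tri (array([0.42971584, 0.29061899, 0.04901174]), np.float64(0.001800212815092679))
top bench 9655 z [-0.004 -0.001  0.002] (array([ 470.4, -210.1]), array([179.9, 259.1]), 90.0)
top reader 6045 z [0.044 0.053 0.085] (array([459.2, -25.4]), array([136.8, 210.2]), 4.2)
top lidy 2050 z [0.078 0.081 0.084] (array([469.1, -13.4]), array([ 75.7, 129.6]), 8.4)
top fence 616 z [0.064 0.07  0.073] (array([474.4, -30.5]), array([ 86.1, 163.5]), 8.29)
top rackb 2560 z [0.02  0.03  0.054] (array([428.6, 290.1]), array([ 86.2, 130.3]), 33.33)
top case 2145 z [0.034 0.039 0.042] (array([ 611.7, -340.4]), array([ 86.9, 123.4]), 5.74)
top pens 2020 z [0.096 0.166 0
[... 273 characters left out ...]
 0.087] (array([461.2, -30.7]), array([137.9, 206.3]), 6.24)
side lidy 894 z [0.079 0.082 0.085] (array([468.6, -15.1]), array([ 75.1, 136. ]), 8.36)
side fence 531 z [0.061 0.068 0.073] (array([474.8, -33.5]), array([ 86.5, 163.6]), 8.47)
side rackb 863 z [0.018 0.032 0.055] (array([429.4, 287.4]), array([ 90.5, 135.6]), 31.71)
side case 2060 z [0.035 0.039 0.042] (array([ 607.4, -339.5]), array([ 86.7, 121.1]), 1.33)
side pens 3868 z [0.094 0.17  0.237] (array([ 691.8, -125.3]), array([249.3, 116.3]), 89.97)
side tub 194 z [0.021 0.03  0.035] (array([444.4, 231. ]), array([71.7, 38.6]), 3.31)
high things min x [0.59133965 0.5922386  0.59260624] [0.25005177 0.58936401 0.62333763 0.72955702]
```

Call:
jog_arm(
  series=[
    [[0,0,0,0,0,0.149,50],[0,0,0,0,0,0.149,50],[0,0,0,0,0,0.149,50],[0,0,0,0,0,0.149,50],[0,0,0,0,0,0.149,50],[0,0,0,0,0,0.149,50],[0,0,0,0,0,0.149,50],[0,0,0,0,0,0.149,50],[0,0,0,0,0,0,50],[0,0,0,0,0,0,50]],
  ],
)

```text
time_s: 1.1
eef_pos: [0.1348, 0.5588, 0.2309]
eef_rot: [0.0, 0.654, 0.757, -0.0]
wrist_force: [-0.8, 0.1, -0.6]
opening: 0.579
grasp_force: 0.0
```

```bash
cat >> h.py <<'E'
def go(o,pos,yaw):
    T=rot(o["eef_rot"]);y=T.as_matrix()[:,1];a=np.arctan2(y[1],y[0])
    dy=(yaw-a+np.pi/2)%np.pi-np.pi/2
    return "shift mm",(T.inv().apply(np.array(pos)-o["eef_pos"])*1000).round(1),"rz",round(-dy,4),"tilt z",T.as_matrix()[:,2].round(4)
E
python3 - <<'E'
from h import *
from bench import ctrl
o=ctrl.get_obs();print(o["time_s"],o["eef_pos"],o["q"],go(o,[.4715,-.013,.165],.142))
d=pickle.load(open("d0.pkl","rb"))
for n in("top","side"):
    c=d[n];P=cloud(c)
    m=(P[...,0]>.3)&(P[...,0]<.6)&(P[...,1]>-.2)&(P[...,1]<.15)&(P[...,2]>.04)&(P[...,2]<.075);m=big(m)
    print(n,"deck",rect(P[m]),rect(P[m&(P[...,2]<.058)]))
    f=m&(P[...,2]>.062)&(c["frame"].min(2)>110);Q=P[f&((P[...,0]>.5))];print("backfence?",f.sum(),rect(P[f]),rect(Q) if len(Q)>5 else 0)
E
```

```text
1.1 [0.13476382 0.55877331 0.23093762] [1.12772389e+00 1.81106072e-01 1.60736916e+00 1.57450185e-05
 1.35383278e+00 9.81675294e-01] ('shift mm', array([-614.7,  250. ,   66.2]), 'rz', np.float64(0.004), 'tilt z', array([-3.e-04, -6.e-04, -1.e+00]))
top deck (array([478. , -23.2]), array([165.6, 202.9]), 7.58) (array([478. , -23.2]), array([165.6, 202.9]), 7.58)
backfence? 1005 (array([488.2, -28.6]), array([113.5, 163. ]), 8.5) (array([526.4, -26.3]), array([ 52.9, 162.1]), 0.07)
side deck (array([478.4, -27.3]), array([165.4, 205.7]), 7.5) (array([478.4, -27.3]), array([165.4, 205.7]), 7.5)
backfence? 763 (array([488.6, -32.4]), array([114.3, 165.7]), 8.19) (array([526.2, -28.4]), array([ 53.8, 164.1]), 0.99)
```

Call:
jog_arm(
  series=[
    [[-42,17,0,0,0,0,50],[-42,17,0,0,0,0,50],[-42,17,0,0,0,0,50],[-42,17,0,0,0,0,50],[-42,17,0,0,0,0,50],[-42,17,0,0,0,0,50],[-42,17,0,0,0,0,50],[-42,17,0,0,0,0,50],[-42,17,0,0,0,0,50],[-42,17,0,0,0,0,50]],
  ],
)

```text
time_s: 2.1
eef_pos: [0.3632, 0.1656, 0.2316]
eef_rot: [0.0, 0.654, 0.757, 0.0]
wrist_force: [1.1, 0.9, -0.7]
opening: 0.586
grasp_force: 0.0
```

Call:
jog_arm(
  series=[
    [[-40,16,0,0,0,0,50],[-40,16,0,0,0,0,50],[-40,16,0,0,0,0,50],[-40,16,0,0,0,0,50],[-20,10,0,0,0,0,50],[-10,4,0,0,0,0.004,50],[-5,2,0,0,0,0,50],[0,0,0,0,0,0,50],[0,0,0,0,0,0,50],[0,0,0,0,0,0,50]],
  ],
)

```text
time_s: 3.1
eef_pos: [0.4689, -0.0134, 0.2313]
eef_rot: [-0.0, 0.656, 0.755, 0.0]
wrist_force: [0.1, 0.2, -0.0]
opening: 0.584
grasp_force: 0.0
```

```bash
python3 - <<'E'
from h import *
from bench import ctrl
o=ctrl.get_obs();print(o["time_s"],o["eef_pos"],o["wrist_force"],go(o,[.4715,-.013,.165],.142))
c=ctrl.camera("wrist");cv2.imwrite("pics/w1.png",c["frame"]);pickle.dump(c,open("w1.pkl","wb"))
P=cloud(c);m=colour(c,"y")&(abs(P[...,2]-.106)<.008)
print(m.sum(),(c["z_map"]>0).mean(),c["xyz"])
if m.sum()>20:
  m=big(m);v,u=np.nonzero(m);print(np.median(P[m][:,2]),rect(plane(c,np.c_[u,v],.106)),u.min(),u.max(),v.min(),v.max())
E
```

```text
3.1 [ 0.46894841 -0.01339502  0.23133787] [ 0.06342618  0.24784092 -0.01584051] ('shift mm', array([ 0. ,  2.6, 66.3]), 'rz', np.float64(-0.0021), 'tilt z', array([-0.e+00,  2.e-04, -1.e+00]))
1737 0.9959602864583333 [0.45930771 0.05893254 0.37343569]
0.10526412781225164 (array([471.7, -12.7]), array([14.2, 69.2]), 8.61) 312 332 177 269
```

View pics/w1.png

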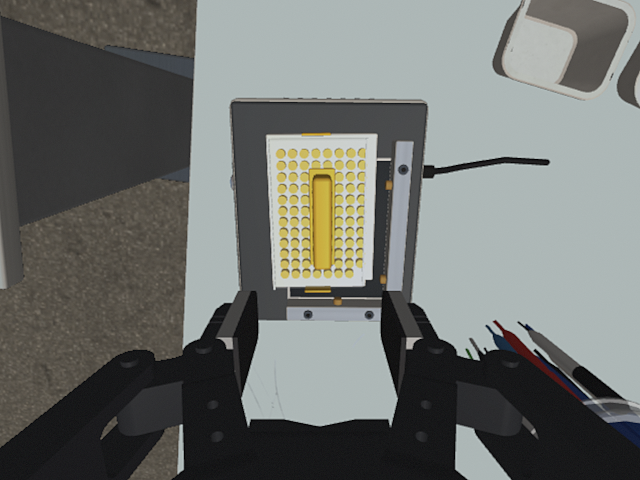

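The wrist view shows the yellow bar at u 312–332, v 177–269, the back fence along u≈391–412 and the side fence along v≈307–320. The bar's height and centre agree with the top view, so I descend and grip.

Call:
jog_arm(
  series=[
    [[0,2.7,30,0,0,-0.005,50],[0,0,30,0,0,0,50],[0,0,30,0,0,0,50],[0,0,25,0,0,0,50],[0,0,15,0,0,0,50],[0,0,10,0,0,0,50],[0,0,5,0,0,0,50],[0,0,0,0,0,0,50],[0,0,0,0,0,0,5],[0,0,0,0,0,0,5]],
  ],
)

```text
time_s: 4.15
eef_pos: [0.4728, -0.0143, 0.0872]
eef_rot: [0.001, 0.655, 0.756, 0.0]
wrist_force: [-0.6, -0.1, -0.2]
opening: 0.25
grasp_force: 0.0
```

Call:
jog_arm(
  series=[
    [[0,0,0,0,0,0,5],[0,0,0,0,0,0,5],[0,0,0,0,0,0,5],[0,0,0,0,0,0,5],[0,0,0,0,0,0,5],[0,0,0,0,0,0,5],[0,0,0,0,0,0,5],[0,0,0,0,0,0,5],[0,0,0,0,0,0,5],[0,0,0,0,0,0,5]],
  ],
)

```text
time_s: 5.15
eef_pos: [0.4729, -0.0143, 0.0873]
eef_rot: [0.001, 0.655, 0.756, 0.0]
wrist_force: [-0.5, 0.8, 6.4]
opening: 0.147
grasp_force: 61.0
```

Call:
jog_arm(
  series=[
    [[0,0,-5,0,0,0,5],[0,0,-10,0,0,0,5],[0,0,-20,0,0,0,5],[0,0,-25,0,0,0,5],[0,0,-20,0,0,0,5],[-10,-4,0,0,0,0,5],[-20,-6,0,0,0,0,5],[-30,-10,0,0,0,0,5],[-30,-10,0,0,0,0,5],[-30,-10,0,0,0,0,5]],
  ],
)

```text
time_s: 6.15
eef_pos: [0.4482, -0.1398, 0.1651]
eef_rot: [-0.001, 0.655, 0.756, -0.0]
wrist_force: [-0.3, 0.1, -2.9]
opening: 0.146
grasp_force: 59.7
```

Call:
jog_arm(
  series=[
    [[-30,-10,0,0,0,0,5],[-30,-10,0,0,0,0,5],[-30,-10,0,0,0,0,5],[-25,-6,0,0,0,0,5],[-15,-4,0,0,0,0,5],[-7,0,0,0,0,0,5],[0,0,20,0,0,0,5],[0,0,25,0,0,0,5],[0,0,25,0,0,0,5],[0,0,20,0,0,0,5]],
  ],
)

```text
time_s: 7.15
eef_pos: [0.429, -0.2783, 0.0745]
eef_rot: [-0.001, 0.654, 0.756, 0.0]
wrist_force: [-0.4, -0.5, -3.3]
opening: 0.146
grasp_force: 59.7
```

Call:
jog_arm(
  series=[
    [[0,0,15,0,0,0,5],[0,0,10,0,0,0,5],[0,0,6,0,0,0,5],[0,0,3,0,0,0,5],[0,0,2,0,0,0,5],[0,0,1,0,0,0,5],[0,0,1,0,0,0,5],[0,0,0,0,0,0,5],[0,0,0,0,0,0,5],[0,0,0,0,0,0,5]],
  ],
)

```text
time_s: 8.15
eef_pos: [0.4296, -0.28, 0.0385]
eef_rot: [0.0, 0.655, 0.756, -0.0]
wrist_force: [0.8, 0.4, -2.8]
opening: 0.146
grasp_force: 59.7
```

```bash
python3 - <<'E'
from h import *
from bench import ctrl
o=ctrl.get_obs();print(o["time_s"],o["eef_pos"],o["wrist_force"],o["torque"],o["opening"],o["grasp_force"])
c=ctrl.camera("side");cv2.imwrite("pics/s2.png",c["frame"][150:450,180:480])
P=cloud(c);m=(P[...,0]>.36)&(P[...,0]<.52)&(P[...,1]>-.38)&(P[...,1]<-.17)&(P[...,2]>.01)&(P[...,2]<.08)
print(np.percentile(P[m][:,2],[5,25,50,75,95]).round(3))
E
```

```text
8.15 [ 0.42958074 -0.28000017  0.03847814] [ 0.82538971  0.39836658 -2.80969407] [-0.00249687 -0.0162845  -0.01530794] 0.14648489480625676 59.68078851699829
[0.016 0.028 0.033 0.035 0.062]
```

View pics/s2.png

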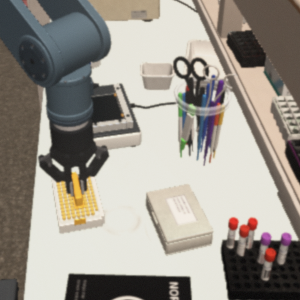

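The picture shows the yellow rack held level just above the free bench at about (80,210) in the crop, clear of the case and the reader. The wrist still carries its weight, so I lower it a little more.

Call:
jog_arm(
  series=[
    [[0,0,0.5,0,0,0,5],[0,0,0.5,0,0,0,5],[0,0,0.3,0,0,0,5],[0,0,0.2,0,0,0,5],[0,0,0,0,0,0,5],[0,0,0,0,0,0,5],[0,0,0,0,0,0,5],[0,0,0,0,0,0,5],[0,0,0,0,0,0,5],[0,0,0,0,0,0,5]],
  ],
)

```text
time_s: 9.2
eef_pos: [0.4296, -0.28, 0.0373]
eef_rot: [0.0, 0.655, 0.756, -0.0]
wrist_force: [-3.1, 2.1, 4.8]
opening: 0.148
grasp_force: 60.9
```

Call:
jog_arm(
  series=[
    [[0,0,0,0,0,0,45],[0,0,0,0,0,0,45],[0,0,0,0,0,0,45],[0,0,0,0,0,0,45],[0,0,0,0,0,0,45],[0,0,-10,0,0,0,45],[0,0,-30,0,0,0,45],[0,0,-40,0,0,0,45],[0,0,-50,0,0,0,45],[0,0,-50,0,0,0,45]],
  ],
)

```text
time_s: 10.2
eef_pos: [0.4291, -0.2794, 0.2191]
eef_rot: [-0.0, 0.655, 0.756, 0.0]
wrist_force: [1.5, -2.2, 0.6]
opening: 0.53
grasp_force: 0.0
```

```bash
python3 - <<'E'
from h import *
from bench import ctrl
o=ctrl.get_obs();print(o["time_s"],o["eef_pos"],o["opening"],go(o,[.45,.075,.25],.14))
E
```

```text
10.2 [ 0.42908651 -0.27943324  0.21906837] 0.5295225055709086 ('shift mm', array([347.8,  71.2, -30.9]), 'rz', np.float64(0.003), 'tilt z', array([-2.e-04,  2.e-04, -1.e+00]))
```

Call:
jog_arm(
  series=[
    [[20,6,-5,0,0,0,45],[40,12,-5,0,0,0,45],[40,12,-5,0,0,0,45],[40,12,-5,0,0,0,45],[40,12,-5,0,0,0,45],[30,10,-5,0,0,0,45],[15,4,0,0,0,0,45],[7,2,0,0,0,0,45],[0,0,0,0,0,0,45],[0,0,0,0,0,0,45]],
  ],
)

```text
time_s: 11.2
eef_pos: [0.4656, -0.0409, 0.2469]
eef_rot: [0.0, 0.655, 0.756, -0.0]
wrist_force: [-0.8, -0.1, 0.1]
opening: 0.526
grasp_force: 0.0
```

```bash
python3 - <<'E'
from h import *
from bench import ctrl
o=ctrl.get_obs();print(o["time_s"],o["eef_pos"])
c=ctrl.camera("wrist");cv2.imwrite("pics/w2.png",c["frame"]);pickle.dump(c,open("w2.pkl","wb"))
t=ctrl.camera("top");P=cloud(t);m=colour(t,"y")&(abs(P[...,2]-.056)<.008)&(P[...,1]<-.15);print("yellow bar",m.sum(),np.median(P[m][:,2]),rect(P[big(m)]))
m=(P[...,0]>.3)&(P[...,0]<.55)&(P[...,1]>-.4)&(P[...,1]<-.17)&(P[...,2]>.025)&(P[...,2]<.04);print("lid",rect(P[big(m)]),np.percentile(P[m][:,2],[5,50,95]))
P=cloud(c);m=(P[...,0]>.3)&(P[...,0]<.6)&(P[...,1]>-.2)&(P[...,1]<.15)
dk=big(m&(abs(P[...,2]-.05)<.006));v,u=np.nonzero(dk);print("deck z",np.median(P[dk][:,2]),rect(plane(c,np.c_[u,v],.05)))
f=m&(abs(P[...,2]-.068)<.006)&(c["frame"].min(2)>90)
f=cv2.morphologyEx(f.astype(np.uint8),cv2.MORPH_OPEN,np.ones((3,3)))
n,l,s,_=cv2.connectedComponentsWithStats(f)
for i in range(1,n):
    if s[i,4]>150:
        v,u=np.nonzero(l==i);print("fence",s[i],np.median(P[l==i][:,2]),rect(plane(c,np.c_[u,v],.068)))
E
```

```text
11.2 [ 0.4656145  -0.04088103  0.246862  ]
yellow bar 235 0.05489873435064774 (array([ 430.4, -277.9]), array([14.5, 67.5]), 8.41)
lid (array([ 426.9, -278.4]), array([ 77.6, 129.7]), 8.75) [0.02796859 0.03129182 0.03466349]
deck z 0.04977712471837842 (array([478.1, -23.1]), array([159.1, 197.2]), 7.61)
fence [ 295  106  126  181 4230] 0.06749677924716818 (array([494.4, -30.9]), array([101.3, 156.8]), 7.61)
```

View pics/w2.png

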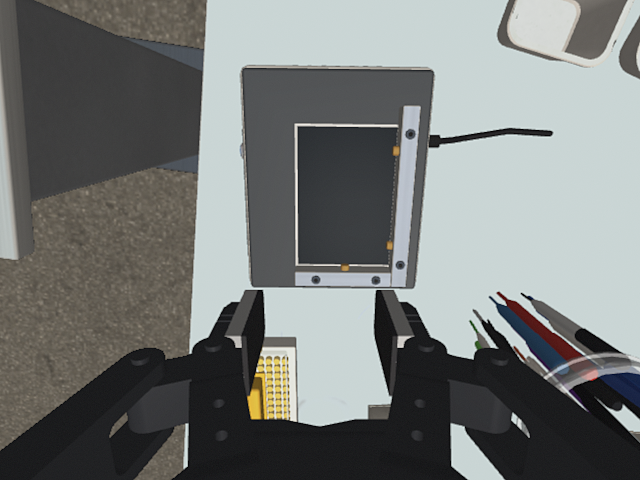

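The wrist view shows the empty glass at u 295–400, v 125–268, with pins at (396,151), (389,245) and (345,268). The yellow rack stands flat, with its bar at z = 55 mm. Next is the blue rack.

Call:
jog_arm(
  series=[
    [[20,1,0,0,0,0,45],[40,1,0,0,0,0,45],[45,1,0,0,0,0,45],[45,1,0,0,0,0,45],[45,2,0,0,0,0,45],[45,2,0,0,0,0,45],[45,1,0,0,0,0,45],[30,1,0,0,0,0,45],[12,0,0,0,0,0,45],[5,0,0,0,0,0,45]],
  ],
)

```text
time_s: 12.3
eef_pos: [0.4284, 0.2899, 0.2465]
eef_rot: [-0.0, 0.655, 0.756, -0.0]
wrist_force: [0.2, -0.7, 0.5]
opening: 0.526
grasp_force: 0.0
```

Call:
jog_arm(
  series=[
    [[0,0,10,0,0,-0.11,45],[0,0,10,0,0,-0.11,45],[0,0,10,0,0,-0.11,45],[0,0,10,0,0,-0.11,45],[0,0,10,0,0,-0.01,45],[0,0,10,0,0,0,45],[0,0,0,0,0,0,45],[0,0,0,0,0,0,45],[0,0,0,0,0,0,45],[0,0,0,0,0,0,45]],
  ],
)

```text
time_s: 13.3
eef_pos: [0.4287, 0.2899, 0.1874]
eef_rot: [0.0, 0.47, 0.883, 0.0]
wrist_force: [-0.7, 0.6, -0.2]
opening: 0.523
grasp_force: 0.0
```

```bash
python3 - <<'E'
from h import *
from bench import ctrl
o=ctrl.get_obs()
c=ctrl.camera("wrist");cv2.imwrite("pics/w3.png",c["frame"]);P=cloud(c)
m=big(colour(c,"b")&(abs(P[...,2]-.056)<.008));v,u=np.nonzero(m);r=rect(plane(c,np.c_[u,v],.056));print(np.median(P[m][:,2]),r,u.min(),u.max(),v.min(),v.max())
print(o["time_s"],o["eef_pos"],go(o,[*(np.array(r[0])/1000),.037],np.radians(r[2])))
m=big((P[...,2]>.015)&(P[...,2]<.07)&(np.hypot(P[...,0]-.429,P[...,1]-.289)<.09));print(rect(P[m]))
E
```

```text
0.05526631084089212 (array([427.8, 290.9]), array([14.5, 69.6]), 33.38) 309 329 174 265
13.3 [0.428664   0.28993389 0.18739389] ('shift mm', array([  1.3,  -0.3, 150.4]), 'rz', np.float64(0.0101), 'tilt z', array([ 1.e-03,  4.e-04, -1.e+00]))
(array([428.6, 289.8]), array([ 86.3, 130.1]), 33.19)
```

View pics/w3.png

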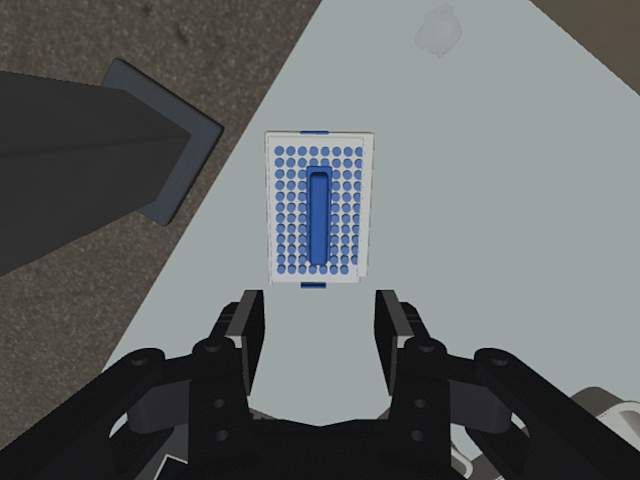

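The wrist view shows the blue bar at u 309–329, v 174–265, and the notch at lower right near (364,279). That is the +x,-y corner, so yaw is about +0.582. I go down and grip.

Call:
jog_arm(
  series=[
    [[1,0,30,0,0,0.01,45],[0,0,35,0,0,0,45],[0,0,35,0,0,0,45],[0,0,25,0,0,0,45],[0,0,15,0,0,0,45],[0,0,7,0,0,0,45],[0,0,3.5,0,0,0,45],[0,0,0,0,0,0,45],[0,0,0,0,0,0,5],[0,0,0,0,0,0,5]],
  ],
)

```text
time_s: 14.35
eef_pos: [0.4285, 0.2909, 0.0373]
eef_rot: [0.001, 0.474, 0.881, 0.001]
wrist_force: [0.1, -0.9, -0.8]
opening: 0.197
grasp_force: 0.0
```

Call:
jog_arm(
  series=[
    [[0,0,0,0,0,0,5],[0,0,0,0,0,0,5],[0,0,0,0,0,0,5],[0,0,0,0,0,0,5],[0,0,0,0,0,0,5],[0,0,0,0,0,0,5],[0,0,0,0,0,0,5],[0,0,0,0,0,0,5],[0,0,0,0,0,0,5],[0,0,0,0,0,0,5]],
  ],
)

```text
time_s: 15.35
eef_pos: [0.4287, 0.291, 0.0374]
eef_rot: [0.001, 0.474, 0.88, 0.001]
wrist_force: [-0.3, -0.7, 6.3]
opening: 0.149
grasp_force: 61.7
```

Call:
jog_arm(
  series=[
    [[0,0,-10,0,0,0,5],[0,0,-20,0,0,0,5],[0,0,-30,0,0,0,5],[0,0,-30,0,0,0,5],[0,0,-20,0,0,0.09,5],[0,0,-10,0,0,0.09,5],[0,0,0,0,0,0.09,5],[0,0,0,0,0,0.09,5],[0,0,0,0,0,0.09,5],[0,0,0,0,0,0,5]],
  ],
)

```text
time_s: 16.35
eef_pos: [0.427, 0.2903, 0.1561]
eef_rot: [-0.0, 0.659, 0.752, -0.001]
wrist_force: [-0.5, -0.5, -3.5]
opening: 0.147
grasp_force: 60.2
```

```bash
python3 - <<'E'
from h import *
from bench import ctrl
o=ctrl.get_obs()
c=ctrl.camera("wrist");P=cloud(c)
m=big(colour(c,"b")&(P[...,2]>o["eef_pos"][2]+.005));v,u=np.nonzero(m);zb=np.median(P[m][:,2]);r=rect(plane(c,np.c_[u,v],zb));print("bar",zb,r,m.sum())
x,y=o["eef_pos"][:2]
L=(abs(P[...,2]-(zb-.024))<.004)&(np.hypot(P[...,0]-x,P[...,1]-y)<.09);print("lid",L.sum(),rect(P[big(L)]))
A=P[L];A=A-A.mean(0);print("normal",np.linalg.svd(A,full_matrices=False)[2][2])
print(o["time_s"],o["eef_pos"],go(o,[.4748,-.0219,.14],.133))
T=rot(o["eef_rot"]).as_matrix();print("toolyaw",np.arctan2(T[1,1],T[0,1]))
E
```

```text
bar 0.17384321635963693 (array([427.2, 292.5]), array([14.4, 72. ]), 7.03) 6351
lid 28157 (array([422.2, 306.8]), array([75.9, 87.2]), 7.75)
normal [0.00153416 0.00141542 0.99999782]
16.35 [0.42701054 0.29032485 0.15606284] ('shift mm', array([-315.8,    6.2,   16.2]), 'rz', np.float64(-0.0007), 'tilt z', array([-1.2e-03, -5.0e-04, -1.0e+00]))
toolyaw 0.1322581161148065
```

Call:
jog_arm(
  series=[
    [[-15,0,0,0,0,0,5],[-30,0,0,0,0,0,5],[-40,0,0,0,0,0,5],[-45,1,0,0,0,0,5],[-45,1,0,0,0,0,5],[-45,1,0,0,0,0,5],[-45,1,0,0,0,0,5],[-30,1,0,0,0,0,5],[-15,1,0,0,0,0,5],[-6,0,0,0,0,0,5]],
  ],
)

```text
time_s: 17.4
eef_pos: [0.4755, -0.0234, 0.1563]
eef_rot: [-0.0, 0.659, 0.752, -0.0]
wrist_force: [0.2, 1.1, -3.6]
opening: 0.148
grasp_force: 60.2
```

Call:
jog_arm(
  series=[
    [[0,0,10,0,0,0,5],[0,0,15,0,0,0,5],[0,0,15,0,0,0,5],[0,0,10,0,0,0,5],[0,0,8,0,0,0,5],[0,0,5,0,0,0,5],[0,0,3,0,0,0,5],[0,0,0,0,0,0,5],[0,0,0,0,0,0,5],[0,0,0,0,0,0,5]],
  ],
)

```text
time_s: 18.4
eef_pos: [0.476, -0.022, 0.0908]
eef_rot: [0.0, 0.659, 0.753, 0.0]
wrist_force: [0.4, 0.5, -4.4]
opening: 0.149
grasp_force: 60.1
```

```bash
python3 - <<'E'
from h import *
from bench import ctrl
o=ctrl.get_obs();print(o["time_s"],o["eef_pos"],o["wrist_force"],o["torque"],go(o,[.4882,-.0322,.0874],.133))
c=ctrl.camera("wrist");cv2.imwrite("pics/w4.png",c["frame"])
E
```

```text
18.4 [ 0.47602808 -0.02198004  0.09080904] [ 0.37663477  0.48128378 -4.39809056] [-0.00901528 -0.02018597  0.00691975] ('shift mm', array([-11.7,  10.7,   3.4]), 'rz', np.float64(-0.0001), 'tilt z', array([ 1.e-03, -3.e-04, -1.e+00]))
```

View pics/w4.png

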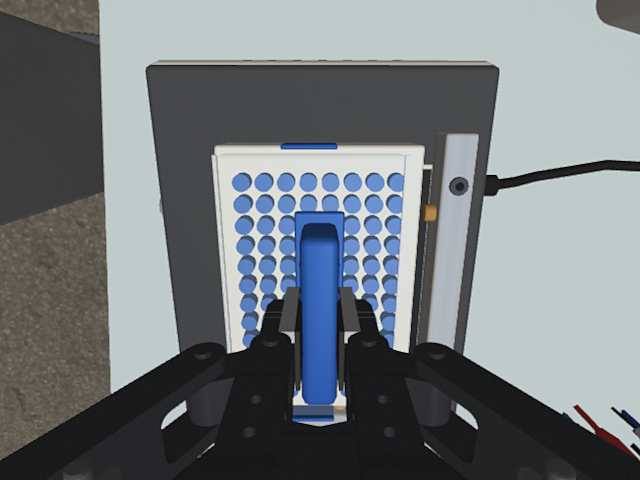

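The rack hangs level just above the glass, about 11 mm short of both fences, with the left back pin visible at (430,213). I lower it onto the glass.

Call:
jog_arm(
  series=[
    [[0,0,1,0,0,0,5],[0,0,1,0,0,0,5],[0,0,0.7,0,0,0,5],[0,0,0.4,0,0,0,5],[0,0,0.2,0,0,0,5],[0,0,0,0,0,0,5],[0,0,0,0,0,0,5],[0,0,0,0,0,0,5],[0,0,0,0,0,0,5],[0,0,0,0,0,0,5]],
  ],
)

```text
time_s: 19.45
eef_pos: [0.4759, -0.0219, 0.0874]
eef_rot: [0.0, 0.659, 0.753, 0.0]
wrist_force: [-2.2, 0.6, 5.5]
opening: 0.147
grasp_force: 61.4
```

Call:
jog_arm(
  series=[
    [[-1,1,0,0,0,0,5],[-1,1,0,0,0,0,5],[-1,1,0,0,0,0,5],[-1,1,0,0,0,0,5],[-1,1,0,0,0,0,5],[-1,1,0,0,0,0,5],[-1,1,0,0,0,0,5],[-0.5,0.5,0,0,0,0,5],[0,0,0,0,0,0,5],[0,0,0,0,0,0,5]],
  ],
)

```text
time_s: 20.45
eef_pos: [0.4835, -0.0277, 0.0874]
eef_rot: [-0.001, 0.658, 0.753, -0.0]
wrist_force: [-6.4, 2.4, 9.1]
opening: 0.143
grasp_force: 62.1
```

```bash
cat > st.py <<'E'
from h import *
from bench import ctrl
o=ctrl.get_obs();T=rot(o["eef_rot"]);r=R.from_euler("z",.133)
print(o["time_s"],"pos",o["eef_pos"].round(4),"readerF",r.inv().apply(o["wrist_force"]).round(1),"torque",r.inv().apply(o["torque"]).round(2),"g",o["grasp_force"],go(o,[.4882,-.0322,.0874],.133))
E
python3 st.py
```

```text
20.45 pos [ 0.4835 -0.0277  0.0874] readerF [-6.   3.2  9.1] torque [0.52 0.78 0.06] g 62.10155189037323 ('shift mm', array([-5.,  4., -0.]), 'rz', np.float64(0.0002), 'tilt z', array([-1.2e-03,  8.0e-04, -1.0e+00]))
```

Call:
jog_arm(
  series=[
    [[-0.5,0.5,0,0,0,0,5],[-0.5,0.5,0,0,0,0,5],[-0.5,0.5,0,0,0,0,5],[-0.5,0.5,0,0,0,0,5],[-0.5,0.5,0,0,0,0,5],[-0.5,0.3,0,0,0,0,5],[-0.3,0.2,0,0,0,0,5],[0,0,0,0,0,0,5],[0,0,0,0,0,0,5],[0,0,0,0,0,0,5]],
  ],
)

```text
time_s: 21.45
eef_pos: [0.4861, -0.0299, 0.0874]
eef_rot: [-0.002, 0.658, 0.753, -0.0]
wrist_force: [-9.4, 6.1, 13.5]
opening: 0.148
grasp_force: 62.8
```

```bash
python3 st.py
```

```text
21.45 pos [ 0.4861 -0.0299  0.0874] readerF [-8.5  7.3 13.5] torque [1.05 1.3  0.03] g 62.76359260082245 ('shift mm', array([-2.6,  1.8, -0. ]), 'rz', np.float64(0.0005), 'tilt z', array([-0.0031,  0.002 , -1.    ]))
```

Call:
jog_arm(
  series=[
    [[-0.4,0.4,-0.1,0,0,0,5],[-0.4,0.4,-0.1,0,0,0,5],[-0.4,0.4,0,0,0,0,5],[-0.4,0.4,0,0,0,0,5],[-0.4,0.3,0,0,0,0,5],[-0.3,0.2,0,0,0,0,5],[-0.2,0.2,0,0,0,0,5],[0,0,0,0,0,0,5],[0,0,0,0,0,0,5],[0,0,0,0,0,0,5]],
  ],
)

```text
time_s: 22.45
eef_pos: [0.4876, -0.0313, 0.0874]
eef_rot: [-0.003, 0.658, 0.753, -0.001]
wrist_force: [-13.6, 8.2, 17.6]
opening: 0.145
grasp_force: 63.3
```

```bash
python3 st.py
```

```text
22.45 pos [ 0.4876 -0.0313  0.0874] readerF [-12.4   9.9  17.6] torque [ 1.5   1.74 -0.02] g 63.28703284263611 ('shift mm', array([-1. ,  0.5, -0. ]), 'rz', np.float64(0.0006), 'tilt z', array([-0.0057,  0.0033, -1.    ]))
```

Call:
jog_arm(
  series=[
    [[-0.3,0.3,-0.2,0,0,0,5],[-0.3,0.3,-0.2,0,0,0,5],[-0.3,0.3,-0.1,0,0,0,5],[-0.3,0.3,0,0,0,0,5],[-0.3,0.2,0,0,0,0,5],[-0.3,0.2,0,0,0,0,5],[-0.2,0,0,0,0,0,5],[0,0,0,0,0,0,5],[0,0,0,0,0,0,5],[0,0,0,0,0,0,5]],
  ],
)

```text
time_s: 23.45
eef_pos: [0.4879, -0.0321, 0.0874]
eef_rot: [-0.005, 0.658, 0.753, -0.001]
wrist_force: [-18.5, 11.5, 20.9]
opening: 0.147
grasp_force: 63.7
```

```bash
python3 st.py
```

```text
23.45 pos [ 0.4879 -0.0321  0.0874] readerF [-16.8  13.8  20.9] torque [ 2.01  2.4  -0.08] g 63.738293051719666 ('shift mm', array([-0.1,  0.3,  0. ]), 'rz', np.float64(0.0006), 'tilt z', array([-0.0092,  0.0051, -0.9999]))
```

Call:
jog_arm(
  series=[
    [[0,0,-0.3,0,0,0,5],[0,0,-0.3,0,0,0,5],[0,0,-0.3,0,0,0,5],[-0.3,0,0,0,0,0,5],[-0.3,0,0,0,0,0,5],[-0.2,0,0,0,0,0,5],[0,0,0,0,0,0,5],[0,0,0,0,0,0,5],[0,0,0,0,0,0,5],[0,0,0,0,0,0,5]],
  ],
)

```text
time_s: 24.45
eef_pos: [0.4879, -0.0321, 0.0875]
eef_rot: [-0.006, 0.658, 0.753, -0.001]
wrist_force: [-13.9, 14.6, 13.5]
opening: 0.146
grasp_force: 62.6
```

```bash
python3 st.py; python3 - <<'E'
from h import *
from bench import ctrl
for n in("wrist","side"):
    c=ctrl.camera(n);cv2.imwrite(f"pics/{n}5.png",c["frame"] if n=="wrist" else cv2.resize(c["frame"][210:320,220:340],None,fx=5,fy=5,interpolation=cv2.INTER_CUBIC));pickle.dump(c,open(n+"5.pkl","wb"))
c=pickle.load(open("wrist5.pkl","rb"));P=cloud(c)
# rack lid plane & left (y+) edge
L=big((abs(P[...,2]-.082)<.004)&(c["frame"].min(2)>120)&(P[...,1]>-.06));A=P[L];q=np.linalg.lstsq(np.c_[A[:,:2],np.ones(len(A))],A[:,2],rcond=None)[0];print("lid slope",q[:2],np.median(A[:,2]))
r=R.from_euler("z",-.133).as_matrix();B=(P-np.array([.478,-.0235,0]))@r.T
for y in(.0,.02,.03,.045):
    row=(abs(B[...,1]-y)<.003)
    w=row&(abs(B[...,2]-.068)<.004)&(B[...,0]>.035)&(B[...,0]<.08);k=row&(B[...,2]>.074)&(B[...,2]<.09)
    print(y,"fence x",np.percentile(B[w][:,0],[2,98]).round(4) if w.any() else 0,"rack x",np.percentile(B[k][:,0],[1,99]).round(4) if k.any() else 0)
E
```

```text
24.45 pos [ 0.4879 -0.0321  0.0875] readerF [-11.9  16.3  13.5] torque [ 2.31  1.74 -0.09] g 62.64221012592316 ('shift mm', array([-0.1,  0.3,  0.1]), 'rz', np.float64(0.0005), 'tilt z', array([-0.0092,  0.0065, -0.9999]))
lid slope [-0.00035958 -0.00582878] 0.08174271543252745
0.0 fence x [0.0468 0.0655] rack x [-0.0309  0.043 ]
0.02 fence x [0.0466 0.0656] rack x [-0.0308  0.043 ]
0.03 fence x [0.0464 0.0656] rack x [-0.0307  0.0428]
0.045 fence x [0.0468 0.0657] rack x [-0.0307  0.0428]
```

View pics/wrist5.png

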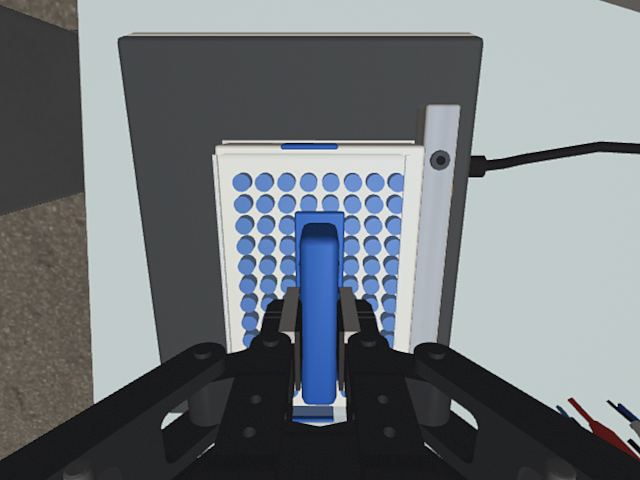

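View pics/side5.png

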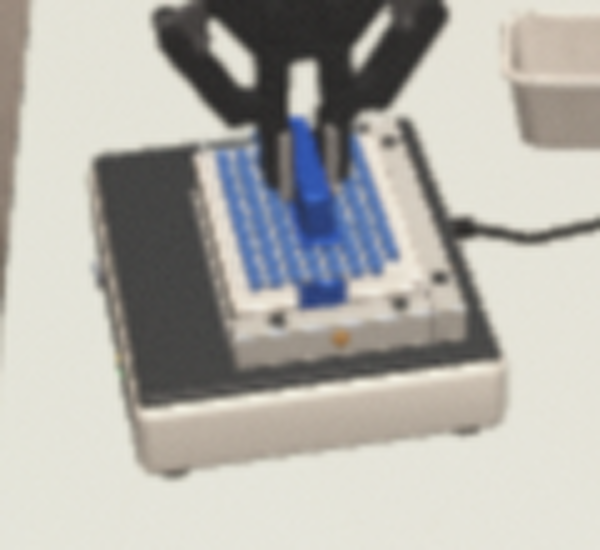

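The rack looks seated against the back fence, with no gap at u≈423. In the side crop it sits behind the side fence, with the pin visible at (340,338). I check the lid's tilt against the deck in the same view.

```bash
python3 - <<'E'
from h import *
for n in("wrist","side"):
    c=pickle.load(open(n+"5.pkl","rb"));P=cloud(c);r=R.from_euler("z",-.133).as_matrix();B=(P-np.array([.478,-.0235,0]))@r.T
    def fit(m,s):
        A=B[m]
        for _ in range(3):
            q=np.linalg.lstsq(np.c_[A[:,:2],np.ones(len(A))],A[:,2],rcond=None)[0];e=A[:,2]-A[:,:2]@q[:2]-q[2];A=A[abs(e)<2.5*e.std()]
        print(n,s,len(A),q.round(5),"e",e.std().round(5),"ranges",np.ptp(A,axis=0).round(3))
    inr=lambda x0,x1,y0,y1,z0,z1:(B[...,0]>x0)&(B[...,0]<x1)&(B[...,1]>y0)&(B[...,1]<y1)&(B[...,2]>z0)&(B[...,2]<z1)
    fit(inr(-.08,-.04,-.1,.1,.044,.055)|inr(-.08,.045,.06,.1,.044,.055),"deck")
    fit(inr(.055,.064,-.08,.068,.062,.073),"fence")
    fit(inr(-.03,.043,-.07,.052,.077,.087)&(c["frame"].min(2)>110),"lid")
E
```

```text
wrist deck 41376 [ 0.00016 -0.00079  0.04957] e 0.00063 ranges [0.124 0.197 0.003]
wrist fence 4496 [8.000e-05 1.370e-03 6.752e-02] e 0.00062 ranges [0.009 0.113 0.003]
wrist lid 13011 [-0.00058 -0.00135  0.08173] e 0.00062 ranges [0.073 0.121 0.003]
side deck 898 [0.01356 0.00097 0.05057] e 0.00133 ranges [0.052 0.198 0.007]
side fence 136 [0.04814 0.0045  0.06534] e 0.00129 ranges [0.009 0.148 0.006]
side lid 335 [0.0038  0.00564 0.08222] e 0.00118 ranges [0.073 0.12  0.005]
```

The lid is flat, 32 mm above the deck, with a slope of about 1 mrad. I add a bit more push towards the back fence, unload the vertical slightly and see whether anything still moves.

Call:
jog_arm(
  series=[
    [[0,0.3,0,0,0,0,5],[0,0.3,-0.1,0,0,0,5],[-0.1,0.2,-0.1,0,0,0,5],[0,0.2,0,0,0,0,5],[0,0,0,0,0,0,5],[0,0,0,0,0,0,5],[0,0,0,0,0,0,5],[0,0,0,0,0,0,5],[0,0,0,0,0,0,5],[0,0,0,0,0,0,5]],
  ],
)

```text
time_s: 25.55
eef_pos: [0.4879, -0.0321, 0.0875]
eef_rot: [-0.006, 0.658, 0.753, -0.001]
wrist_force: [-17.2, 13.0, 16.0]
opening: 0.148
grasp_force: 63.0
```

```bash
python3 st.py
```

```text
25.55 pos [ 0.4879 -0.0321  0.0875] readerF [-15.3  15.2  16. ] torque [ 2.24  2.34 -0.11] g 62.9841274023056 ('shift mm', array([-0.1,  0.3,  0.1]), 'rz', np.float64(0.0007), 'tilt z', array([-0.0114,  0.0065, -0.9999]))
```

Call:
jog_arm(
  series=[
    [[0,0.2,-0.2,0,0,0,5],[-0.2,0.3,-0.2,0,0,0,5],[-0.2,0.3,-0.2,0,0,0,5],[0,0.2,0,0,0,0,5],[0,0.2,0,0,0,0,5],[0,0,0,0,0,0,5],[0,0,0,0,0,0,5],[0,0,0,0,0,0,5],[0,0,0,0,0,0,5],[0,0,0,0,0,0,5]],
  ],
)

```text
time_s: 26.55
eef_pos: [0.4879, -0.0321, 0.0876]
eef_rot: [-0.008, 0.658, 0.753, -0.002]
wrist_force: [-21.2, 13.2, 16.0]
opening: 0.143
grasp_force: 63.0
```

```bash
python3 st.py;  python3 - <<'E'
from h import *
from bench import ctrl
c=ctrl.camera("wrist");P=cloud(c);r=R.from_euler("z",-.133).as_matrix();B=(P-np.array([.478,-.0235,0]))@r.T
m=(B[...,0]>-.03)&(B[...,0]<.043)&(B[...,1]>-.07)&(B[...,1]<.052)&(abs(B[...,2]-.082)<.005)&(c["frame"].min(2)>110);A=B[m]
print(np.linalg.lstsq(np.c_[A[:,:2],np.ones(len(A))],A[:,2],rcond=None)[0].round(5))
# edge lines in the image: rack top white/right edge x per y, fence outer edge
for k,(z0,z1) in {"lid":(.076,.09),"fence":(.062,.073)}.items():
    pts=[]
    for y in np.arange(-.005,.05,.004):
        w=(abs(B[...,1]-y)<.002)&(B[...,2]>z0)&(B[...,2]<z1)&(B[...,0]>.03)&(B[...,0]<.08)
        if w.sum()>5: pts.append((y,np.percentile(B[w][:,0],98)))
    print(k,np.polyfit(*np.array(pts).T,1).round(4))
E
```

```text
26.55 pos [ 0.4879 -0.0321  0.0876] readerF [-19.3  15.9  16. ] torque [ 2.35  2.76 -0.11] g 62.98820972442627 ('shift mm', array([-0.1,  0.2,  0.2]), 'rz', np.float64(0.0008), 'tilt z', array([-0.0141,  0.007 , -0.9999]))
[-0.00319 -0.00311  0.08184]
lid [0.0015 0.0433]
fence [0.0045 0.0655]
```

```bash
python3 -c "
from bench import ctrl
print(ctrl.hand_in())"
```

```text
the job is handed in; nothing more can be done
None
```

The job is handed in: the yellow rack stands flat and released on the free bench, and the blue rack is on the glass, still gripped and pressed at about 19 N (back) and 16 N (side) into the fence corner. It stopped moving as the push rose, so it should be against both fences, but I could not see the pins directly to confirm they are flush.

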